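Weigh out a bearing and axle bolts at the parts stall

TASK

Make up the customer's order by weight: press the ejector lever down so that the wheel bearing rises out of its block, and set the bearing on the scale pan first. Then add axle bolts, long or short, one at a time from the cardboard tray until the needle rests between the two tabs on the rim of the dial, never driving it to its end stop. Leave the spare bolts in the tray and the other goods where they are.

Things in the scene. Friction and masses are not known exactly. Their poses are not given: they have to be found in the camera images.
- block: Fixed aluminium display block, 124 x 124 x 34 mm, with a round pocket (63 mm wide, through its middle) that holds the bearing. Origin at the centre of its underside, z up. The ejector lever runs along its -x face (the one towards the robot).
- lever (a joint): Ejector lever of the block: a steel arm 100 mm long, hinged about an axis parallel to the block's x at (-80, +50, 45) mm from the block origin, reaching along the block's -y to a round rubber thumb pad. 0 = up (arm 0.25 rad above level), 0.5 rad = fully down (arm 0.25 rad below level). It takes about 6 N down on the pad and stays where it is left. The bearing rises 22 mm over the full swing, 44 mm per rad.
- lever_pad (a point): Centre of the upper face of the thumb pad (28 mm diameter, 10 mm thick) at the end of the lever arm. It is about 77 mm above the table when up and 27 mm when fully down; over the swing it moves almost straight down (sideways by less than 6 mm).
- bearing: Steel wheel bearing, a flat ring-shaped disc 60 mm diameter and 24 mm thick (grip it by its outside). Origin at the centre of its underside, z up. At the start it sits flush in the block's pocket, underside 10 mm above the table; fully raised its underside is 32 mm above the table and 22 mm of it stand above the block. Its weight varies from 0.22 to 0.48 kg.
- scale: Fixed dial scale. Origin on the table under the centre of its pan, z up. Body 190 x 190 mm under the pan; its round flat-lying dial (114 mm diameter, 80 mm high over the needle) is centred 167 mm from the origin along its +x.
- pan_floor (a point): Centre of the floor of the square steel weighing pan, 210 x 210 mm inside, sides along the scale's x and y, with a lip standing 5 mm above the floor; 80 mm above the table when empty. It sinks 15 mm per kg.
- needle (a joint): Needle of the scale in rad: 0 at zero load (pointing along the scale's +y), turning clockwise seen from above, 2.5 rad per kg on the pan. Two upright black tabs on the rim of the dial stand at 1.875 and 2.225 rad (0.75 and 0.89 kg): the wanted weight lies between them. The end stop is at 3.2 rad (1.28 kg).
- tray: Fixed open cardboard tray, 330 x 330 mm outside, walls 5 mm thick and 34 mm high, floor 5 mm thick. Origin at the centre of its underside.
- long1: Long steel axle bolt with its nut on: 125 mm long overall, shank 14 mm thick, hexagonal head and nut 22 mm across flats; shank axis 11 mm above what it lies on. About 0.24 kg (10 % either way). Origin midway along it, on the underside as it starts; x along the shank, head at -x.
- long2: Long steel axle bolt with its nut on: 125 mm long overall, shank 14 mm thick, hexagonal head and nut 22 mm across flats; shank axis 11 mm above what it lies on. About 0.24 kg (10 % either way). Origin midway along it, on the underside as it starts; x along the shank, head at -x.
- long3: Long steel axle bolt with its nut on: 125 mm long overall, shank 14 mm thick, hexagonal head and nut 22 mm across flats; shank axis 11 mm above what it lies on. About 0.24 kg (10 % either way). Origin midway along it, on the underside as it starts; x along the shank, head at -x.
- short1: Short steel axle bolt with its nut on: 80 mm long overall, shank 11 mm thick, hexagonal head and nut 18 mm across flats; shank axis 9 mm above what it lies on. About 0.11 kg (10 % either way). Origin midway along it, on the underside as it starts; x along the shank, head at -x.
- short2: Short steel axle bolt with its nut on: 80 mm long overall, shank 11 mm thick, hexagonal head and nut 18 mm across flats; shank axis 9 mm above what it lies on. About 0.11 kg (10 % either way). Origin midway along it, on the underside as it starts; x along the shank, head at -x.
- piston: Bystander in the tray: aluminium piston, 52 mm diameter, 45 mm tall, standing; origin at the centre of its underside
- grip: Bystander in the tray: black rubber handlebar grip lying down, 118 mm long, up to 37 mm thick, along its x axis; origin midway, on its underside
- spanner: Bystander in the tray: steel open-ended spanner, 130 mm long, up to 30 mm wide, lying flat along its x axis; origin on its underside
- bottle: Bystander on the table: white plastic bottle, 60 mm diameter, 160 mm tall; origin at the centre of its underside
- tin: Bystander on the table: round tin, 66 mm diameter, 100 mm tall; origin at the centre of its underside
- carton: Bystander on the table: small cardboard box 70 x 100 x 60 mm (x, y, z); origin at the centre of its underside
- hub: Bystander on the table: plain aluminium drum, 76 mm diameter, 50 mm tall; origin at the centre of its underside

How it is judged:
By the outcome, as a careful person would: the job done as asked, in the order asked, and still so for the second after the job is handed in, with the robot touching nothing.
It also fails if it takes over 72 s, if anything falls off the work surface, if the arm or the gripper's body presses on something with over 40 N, if the wrist force passes 120 N, or if a joint passes its speed limit or range.

ROBOT

A 7-joint arm with a two-finger parallel gripper is mounted at the origin on the work surface. World frame = base frame: x ahead of the robot, y to its left, z up, the work surface at z = 0. Lengths are in m, angles in rad, forces in N, time in s.
With the tool pointing down it reaches from about 0.375 to 0.925 m from the base axis. Payload 3.1 kg.
Tool frame: the origin (TCP) lies on the centre line of the jaws, within the pads' length; the fingertips stand 22 mm ahead of it and the grasp point (between the pads) lies 3 mm ahead of it; x points along the fingers, z is the direction in which the jaws open and shut, and the axes are right-handed (so a half turn about x gives the same grasp; the last joint's range is limited). The gripper opens to 85 mm and grips with 20 to 120 N. Pads are 22 mm wide; open, the fingers measure 114 mm over their backs; the gripper's body (76 mm by 85 mm) begins 54 mm behind the grasp point. The pads swing forward as they close: fully open they stand 13 mm farther back than shut.
Start: joints at [1.167, 0.383, 0.044, 1.598, -0.018, 1.161, -0.05], TCP at [0.196, -0.62, 0.253] pointing down, gripper open.
Joint ranges: [-2.61, 2.61], [-0.41, 2.15], [-1.48, 1.57], [0, 2.5], [-1.57, 4.71], [0.05, 1.97], [-2.85, 2.85]. Speed limits (rad/s): [2.79, 2.79, 3.14, 3.14, 3.14, 3.14, 3.14].

INTERFACE

Orientations are given as a unit quaternion [x, y, z, w].
In Python, from station import * gives the robot as it stands.
- The arm moves only by the shell command python3 -m crank 'ROWS' [FORCE]. ROWS is JSON, a list of rows, each an object with "delta_pos": the shift along the tool's x, y, z in units of 400 mm (1.0 is 400 mm), a list of three; "twist": the turn about the tool's x in units of 60 degrees (1.0 is 60 degrees); "jaw": the closure, from -1 (fully open) to 1 (shut). In form: [{"delta_pos": [x, y, z], "twist": twist, "jaw": jaw}, ...]. A call has 1 to 5 rows; each row shifts and turns the commanded pose from where the row before left it, along the tool's axes as they then stand; what a row does not reach is not made up. A row lasts 1/8 s, in which the tool goes at most 62.5 mm and 10.7 degrees, less where a joint would pass 70% of its speed; a pose out of reach is approached as far as the arm can. A call with a number of a shift or a turn outside -1 to 1 is refused whole. A call with a gripper value outside its range is refused whole. The fingers move at their own pace and stop on an object; FORCE is the grip in N (left out, the last holds). Time passes only in rows, so rows that do not move let the fingers close. It gives the time, the measured TCP pose, the force and the opening at its end, in the units of the state.
- read_state(): the state, without advancing time (a new reading comes with each control period).
- read_camera(name): name is "side" or "top" or "wrist"; returns the picture (400x640x3 uint8, blue, green, red); there is no depth.
- calibration(name): a dict with "camera_matrix" (3x3 intrinsics, pixels), "R" (3x3) and "t" (3): a world point X has camera coordinates R X + t. Camera axes: x right, y down, z forward; pixel columns grow to the right and rows downward; lengths in m; the calibration is good to about 2 mm. A picture is of the moment at which its call begins: read the wrist's pose just before it. calibration takes no time and is no camera call; for the wrist camera it gives the pose at the moment of the call.
- finish_job(): hands the job in, once; it reports no verdict.
The state is a dict: "clock": time; "joint_positions": joint angles; "joint_vel": joint speeds; "joint_efforts": joint torques, N m; "tool_pos": TCP position; "tcp_rot": TCP orientation; "wrist_force": force on the tool from outside, world axes, zero at the start; "ft_torque": the same for the moment, N m; "grip_width": finger opening in m.
Only numpy, scipy, OpenCV 4.12 (cv2) and the standard library are available. Lean on these libraries where they do the work, as an engineer would, in place of code of your own. Each camera call takes 0.05 s, during which the arm holds its last target. There are 200 camera calls.

## Working session

There is one attempt and no reset: what is moved stays moved. The work goes in short steps, Python scripts to look and compute and a shell command to move; the robot and the scene stay as the last step left them, time stands still between calls to the robot, and variables do not carry over. Pictures are saved under pics/ and viewed, about 8 in all and at most 12, crops included, and the job is handed in when it is done.

```bash
mkdir -p pics; cat > h.py <<'E'
from station import *
import numpy as np, cv2
def cast(cal,u,v,z):
    K=np.array(cal["camera_matrix"]);R=np.array(cal["R"]);t=np.array(cal["t"])
    d=R.T@np.linalg.inv(K)@np.array([u,v,1.]);c=-R.T@t
    return c+d*(z-c[2])/d[2]
def proj(cal,X):
    K=np.array(cal["camera_matrix"]);p=K@(np.array(cal["R"])@np.array(X)+np.array(cal["t"]));return p[:2]/p[2]
E
python3 - <<'E'
from h import *
for n in("top","side"):
    c=calibration(n);cv2.imwrite(f"pics/{n}0.png",read_camera(n))
    print(n,np.round(-np.array(c["R"]).T@np.array(c["t"]),3),np.round(c["R"],2).tolist(),np.round(c["camera_matrix"],0).tolist())
s=read_state();print(s)
E
```

```text
top [ 0.436 -0.003  1.221] [[0.03, -1.0, 0.0], [-0.99, -0.03, -0.11], [0.11, -0.0, -0.99]] [[445.0, 0.0, 317.0], [0.0, 445.0, 195.0], [0.0, 0.0, 1.0]]
side [0.111 0.848 0.642] [[-0.9, -0.43, -0.02], [-0.2, 0.45, -0.87], [0.39, -0.78, -0.49]] [[490.0, 0.0, 321.0], [0.0, 490.0, 201.0], [0.0, 0.0, 1.0]]
{'clock': 0.1, 'joint_positions': array([ 1.16722525,  0.38377342,  0.04383217,  1.59941149, -0.01787966,
        1.1612148 , -0.04989952]), 'joint_vel': array([-0.00040542, -0.00322964, -0.00050117, -0.00283721, -0.00099638,
        0.0001464 , -0.00053858]), 'joint_efforts': array([ 2.79350978e-03, -4.34724104e+01,  1.02905609e+00, -2.50454593e+01,
        1.07969181e-02,  5.46538940e-03, -3.02058922e-06]), 'tool_pos': array([ 0.19542541, -0.61908364,  0.25200215]), 'tcp_rot': array([ 0.41845849,  0.5710497 , -0.41753315,  0.56961461]), 'wrist_force': array([-0.20975441,  0.36490019,  0.52061927]), 'ft_torque': array([-0.03515509, -0.00667958, -0.00407174]), 'grip_width': 0.08540950303494753}
```

View pics/top0.png

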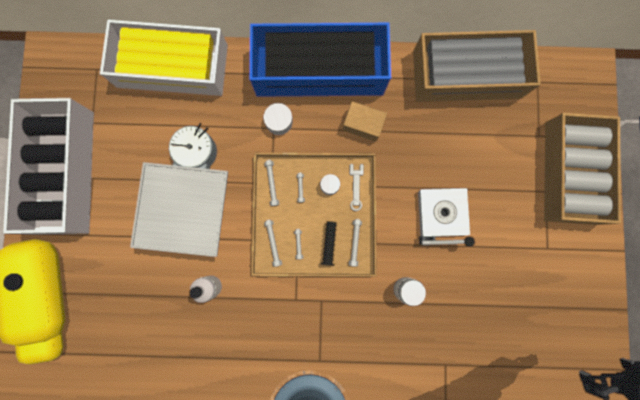

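View pics/side0.png

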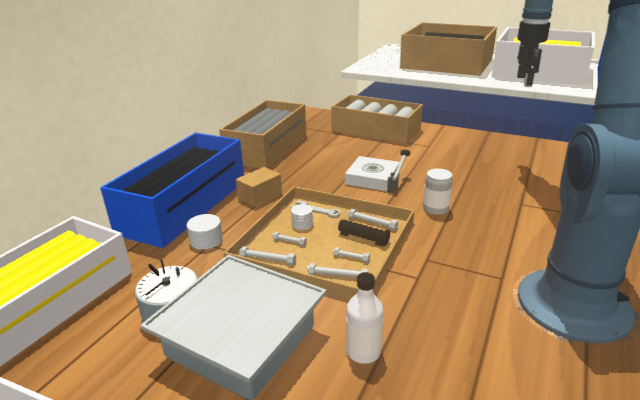

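The top view shows the block at (444,212) with the pad at (470,241), the pan at (180,210), and the dial at (190,147) with its tabs at upper right. The long bolts are at (270,183), (272,243) and (355,243), the short ones at (299,187) and (298,244). The side view agrees with this layout.

```bash
python3 - <<'E'
from h import *
from scipy.spatial.transform import Rotation as Rn
im=cv2.imread("pics/top0.png");c=calibration("top")
hsv=cv2.cvtColor(im,cv2.COLOR_BGR2HSV)
m=((hsv[...,1]<70)&(hsv[...,2]>110)).astype(np.uint8)*255
m[:125]=0;m[300:]=0
for ct in cv2.findContours(m,cv2.RETR_EXTERNAL,cv2.CHAIN_APPROX_NONE)[0]:
    a=cv2.contourArea(ct)
    if a<40: continue
    r=cv2.minAreaRect(ct);u,v=r[0]
    if 100<u<600:
        z=.011 if 250<u<375 else .034
        z=.085 if 130<u<235 and v>160 else z
        P=[cast(c,*p,z)[:2] for p in cv2.boxPoints(r)]
        print(np.round(r[0],1),a,np.round(r[1],1),"ctr",np.round(cast(c,u,v,z)[:2],3),"box",np.round(P,3).tolist())
for n,p,z in[("pad",(470,241),.077),("dial",(190,147),.08),("tin",(411,292),.1),("tray",(313,215),.03)]:print(n,cast(c,*p,z).round(3))
s=read_state();print(Rn.from_quat(s["tcp_rot"]).as_matrix().round(3))
cw=calibration("wrist");R=Rn.from_quat(s["tcp_rot"]).as_matrix()
print("wristcam in tool",R.T@(-np.array(cw["R"]).T@cw["t"]-s["tool_pos"]),(np.array(cw["R"])@R).round(2),cw["camera_matrix"])
big=np.hstack([cv2.resize(im[170:260,405:495],(400,400),interpolation=2),cv2.resize(im[120:180,155:215],(400,400),interpolation=2)])
cv2.imwrite("pics/crop0.png",big)
E
```

```text
[410.  288.5] 460.0 [21. 30.] ctr [ 0.331 -0.254] box [[0.357, -0.214], [0.36, -0.293], [0.305, -0.293], [0.303, -0.215]]
[205.  287.5] 447.0 [23. 30.] ctr [0.323 0.272] box [[0.35, 0.311], [0.353, 0.236], [0.296, 0.233], [0.294, 0.308]]
[442.5 242. ] 138.0 [ 4. 41.] ctr [ 0.455 -0.339] box [[0.459, -0.285], [0.462, -0.394], [0.452, -0.394], [0.448, -0.285]]
[298.4 243.9] 109.5 [30.1  7. ] ctr [0.439 0.044] box [[0.478, 0.058], [0.48, 0.039], [0.4, 0.03], [0.398, 0.049]]
[272.7 242.8] 225.0 [46.9  8.7] ctr [0.44  0.114] box [[0.499, 0.141], [0.504, 0.118], [0.382, 0.087], [0.376, 0.109]]
[355.  242.4] 240.5 [ 8.4 47.4] ctr [ 0.447 -0.109] box [[0.385, -0.093], [0.512, -0.103], [0.511, -0.125], [0.383, -0.115]]
[588.3 203.8] 821.0 [47.8 19.8] ctr [ 0.569 -0.731] box [[0.544, -0.665], [0.598, -0.67], [0.594, -0.798], [0.54, -0.793]]
[444.3 211.7] 2220.0 [48.6 48.6] ctr [ 0.536 -0.344] box [[0.596, -0.276], [0.607, -0.407], [0.476, -0.412], [0.466, -0.283]]
[329.5 184. ] 304.0 [20. 19.] ctr [ 0.605 -0.036] box [[0.632, -0.009], [0.633, -0.061], [0.578, -0.062], [0.576, -0.01]]
[300.5 18
[... 679 characters left out ...]
451], [0.727, 0.222], [0.396, 0.247]]
[588.2 134.5] 767.0 [47.6 17.8] ctr [ 0.76  -0.739] box [[0.737, -0.671], [0.787, -0.676], [0.782, -0.806], [0.733, -0.801]]
[277.5 128. ] 95.5 [ 6. 23.] ctr [0.758 0.113] box [[0.765, 0.146], [0.767, 0.082], [0.75, 0.081], [0.748, 0.145]]
pad [ 0.459 -0.398  0.077]
dial [0.682 0.333 0.08 ]
tin [ 0.329 -0.242  0.1  ]
tray [0.517 0.007 0.03 ]
[[-0.001  0.954  0.301]
 [ 0.002  0.301 -0.954]
 [-1.    -0.    -0.002]]
wristcam in tool [-0.12023742  0.06814461 -0.00026672] [[-0.    0.    1.  ]
 [-0.27 -0.96  0.  ]
 [ 0.96 -0.27  0.  ]] [[301.62623539   0.         318.86533888]
 [  0.         301.62623539 198.22424068]
 [  0.           0.           1.        ]]
```

View pics/crop0.png

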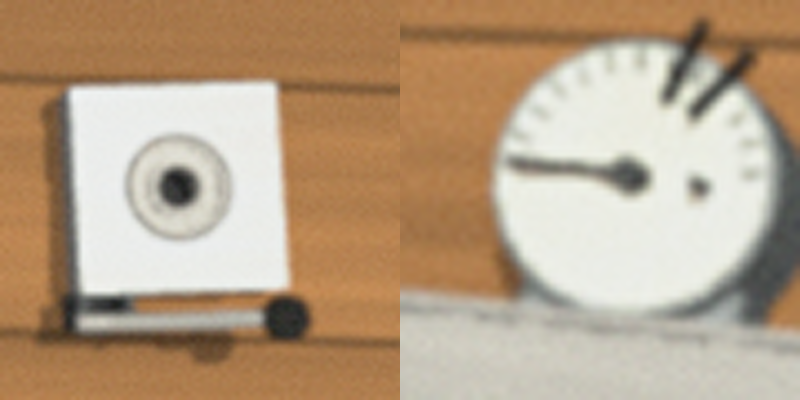

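```bash
python3 -m crank '[{"delta_pos":[0,0,0],"twist":0.146,"jaw":1},{"delta_pos":[0,0,0],"twist":0.146,"jaw":1},{"delta_pos":[0,0.11,-0.09],"twist":0,"jaw":1},{"delta_pos":[0,0.11,-0.09],"twist":0,"jaw":1},{"delta_pos":[0,0.11,-0.09],"twist":0,"jaw":1}]' 40
python3 -m crank '[{"delta_pos":[0,0.11,-0.09],"twist":0,"jaw":1},{"delta_pos":[0,0.11,-0.09],"twist":0,"jaw":1},{"delta_pos":[0,0.1,-0.1],"twist":0,"jaw":1},{"delta_pos":[0.12,0,0],"twist":0,"jaw":1},{"delta_pos":[0,0,0],"twist":0,"jaw":1}]'
```

```text
clock: 0.72
tool_pos: [0.3286, -0.5104, 0.2526]
tcp_rot: [0.5, 0.5, -0.5, 0.5]
wrist_force: [1.1, -0.8, 0.4]
grip_width: 0.0003
clock: 1.35
tool_pos: [0.453, -0.3967, 0.2006]
tcp_rot: [0.499, 0.504, -0.5, 0.497]
wrist_force: [-0.2, 0.4, -0.6]
grip_width: 0.0004
```

```bash
python3 -m crank '[{"delta_pos":[0.12,0.005,0.005],"twist":0,"jaw":1},{"delta_pos":[0.1,0,0],"twist":0,"jaw":1},{"delta_pos":[0.05,0,0],"twist":0,"jaw":1},{"delta_pos":[0.03,0,0],"twist":0,"jaw":1},{"delta_pos":[0.025,0,0],"twist":0,"jaw":1}]'
python3 -m crank '[{"delta_pos":[0.02,0,0],"twist":0,"jaw":1},{"delta_pos":[0.02,0,0],"twist":0,"jaw":1},{"delta_pos":[0,0,0],"twist":0,"jaw":1}]'
python3 - <<'E'
from h import *
print(read_state()["tool_pos"]);cv2.imwrite("pics/w1.png",read_camera("wrist"))
E
```

```text
clock: 1.98
tool_pos: [0.4557, -0.4068, 0.0776]
tcp_rot: [-0.499, -0.498, 0.503, -0.5]
wrist_force: [-4.4, -3.0, 6.8]
grip_width: -0.0
clock: 2.35
tool_pos: [0.4568, -0.4064, 0.0615]
tcp_rot: [-0.5, -0.497, 0.502, -0.501]
wrist_force: [-2.0, -3.9, 2.7]
grip_width: 0.0004
[ 0.45684614 -0.40638841  0.06147241]
```

View pics/w1.png

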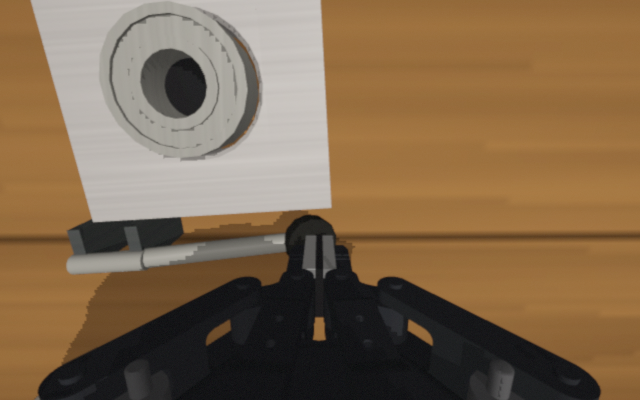

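The wrist view shows the fingertips on the pad at (315,238) and the bearing risen partly at (180,80). I'll press on down.

```bash
python3 -m crank '[{"delta_pos":[0.015,0,0],"twist":0,"jaw":1},{"delta_pos":[0.012,0,0],"twist":0,"jaw":1},{"delta_pos":[0,0,0],"twist":0,"jaw":1}]';python3 -m crank '[{"delta_pos":[0.006,0,0],"twist":0,"jaw":1},{"delta_pos":[0,0,0],"twist":0,"jaw":1}]'
```

```text
clock: 2.78
tool_pos: [0.4578, -0.4046, 0.0504]
tcp_rot: [0.5, 0.498, -0.501, 0.501]
wrist_force: [-2.4, -3.5, 4.1]
grip_width: 0.0005
clock: 3.02
tool_pos: [0.4579, -0.4047, 0.0498]
tcp_rot: [-0.5, -0.498, 0.501, -0.501]
wrist_force: [-5.3, -1.2, 14.0]
grip_width: -0.0
```

```bash
python3 -m crank '[{"delta_pos":[-0.1,0,0],"twist":0,"jaw":1},{"delta_pos":[-0.15,0,0],"twist":0,"jaw":-1},{"delta_pos":[-0.1,0.08,-0.06],"twist":0,"jaw":-1},{"delta_pos":[0,0.115,-0.085],"twist":0,"jaw":-1},{"delta_pos":[0,0,0],"twist":0,"jaw":-1}]'
python3 - <<'E'
from h import *
c=calibration("wrist");im=read_camera("wrist");cv2.imwrite("pics/w2.png",im)
t=read_camera("top");np.savez("w2.npz",R=c["R"],t=c["t"],camera_matrix=c["camera_matrix"])
print(read_state()["tool_pos"],proj(c,[.536,-.346,.056]))
g=cv2.cvtColor(im,cv2.COLOR_BGR2HSV)
cv2.imwrite("pics/w2s.png",np.hstack([im[:,100:540],cv2.resize(t[170:260,405:495],(360,400))[:, :]]))
E
```

```text
clock: 3.65
tool_pos: [0.5429, -0.3352, 0.1876]
tcp_rot: [0.5, 0.503, -0.494, 0.504]
wrist_force: [-0.3, 0.2, -0.1]
grip_width: 0.0723
[ 0.53708671 -0.34107692  0.18594249] [331.74995883 203.51298299]
```

View pics/w2s.png

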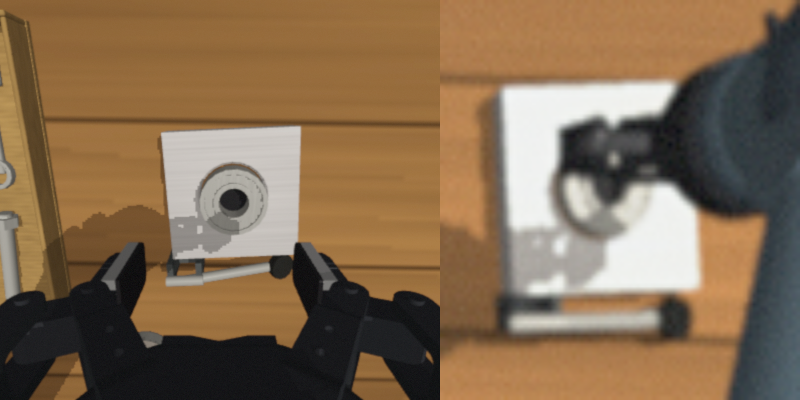

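```bash
python3 -m crank '[{"delta_pos":[0.12,0,0.015],"twist":0,"jaw":-1},{"delta_pos":[0.1,0,0],"twist":0,"jaw":-1},{"delta_pos":[0,0,0],"twist":0,"jaw":-1}]'
```

```text
clock: 4.12
tool_pos: [0.5307, -0.3489, 0.0934]
tcp_rot: [0.499, 0.503, -0.502, 0.496]
wrist_force: [0.7, 0.3, 0.6]
grip_width: 0.0857
```

```bash
python3 -m crank '[{"delta_pos":[0.05,0.012,0],"twist":0,"jaw":-1},{"delta_pos":[0.045,0,0],"twist":0,"jaw":-1},{"delta_pos":[0,0,0],"twist":0,"jaw":-1}]';  python3 -m crank '[{"delta_pos":[0,0,0],"twist":0,"jaw":0.2},{"delta_pos":[0,0,0],"twist":0,"jaw":0.4},{"delta_pos":[0,0,0],"twist":0,"jaw":1},{"delta_pos":[0,0,0],"twist":0,"jaw":1},{"delta_pos":[0,0,0],"twist":0,"jaw":1}]' 40
```

```text
clock: 4.5
tool_pos: [0.5395, -0.349, 0.0585]
tcp_rot: [0.5, 0.501, -0.5, 0.499]
wrist_force: [0.1, 0.4, -0.0]
grip_width: 0.0851
clock: 5.12
tool_pos: [0.5413, -0.3491, 0.0611]
tcp_rot: [0.5, 0.5, -0.499, 0.5]
wrist_force: [-1.1, 4.7, 5.7]
grip_width: 0.0581
```

```bash
python3 -m crank '[{"delta_pos":[-0.03,0,0],"twist":0,"jaw":1},{"delta_pos":[-0.08,0,0],"twist":0,"jaw":1},{"delta_pos":[-0.14,0,0],"twist":0,"jaw":1},{"delta_pos":[-0.14,0,0],"twist":0,"jaw":1},{"delta_pos":[0,0,0],"twist":0,"jaw":1}]' 70
python3 - <<'E'
from h import *
cv2.imwrite("pics/w3.png",read_camera("wrist"));print(read_state()["tool_pos"],read_state()["grip_width"],read_state()["wrist_force"])
c=calibration("top")
for p in [(144,164),(227,171),(221,257),(132,246)]:print(cast(c,*p,.083).round(3))
print(cast(c,189.5,146.3,.08))
E
```

```text
clock: 5.75
tool_pos: [0.5437, -0.3533, 0.223]
tcp_rot: [0.501, 0.495, -0.5, 0.505]
wrist_force: [-0.1, -0.0, -4.0]
grip_width: 0.0571
[ 0.54141674 -0.35180629  0.21905959] 0.057219169299952764 [-0.14491458  0.50158698 -4.04733574]
[0.633 0.448 0.083]
[0.621 0.233 0.083]
[0.4   0.236 0.083]
[0.421 0.463 0.083]
[0.68355293 0.33438452 0.08      ]
```

View pics/w3.png

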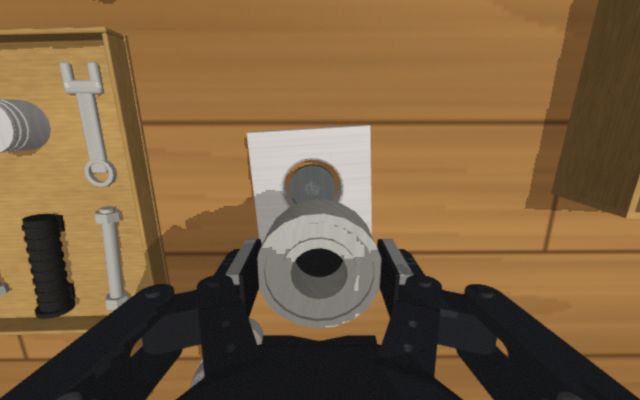

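```bash
python3 -m crank '[{"delta_pos":[0,0,-0.08],"twist":0,"jaw":1},{"delta_pos":[0,0,-0.14],"twist":0,"jaw":1},{"delta_pos":[0,0,-0.14],"twist":0,"jaw":1},{"delta_pos":[0,0,-0.14],"twist":0,"jaw":1},{"delta_pos":[0,0,-0.14],"twist":0,"jaw":1}]'
python3 -m crank '[{"delta_pos":[0,0,-0.14],"twist":0,"jaw":1},{"delta_pos":[0,0,-0.14],"twist":0,"jaw":1},{"delta_pos":[0,-0.02,-0.14],"twist":0,"jaw":1},{"delta_pos":[0,-0.02,-0.14],"twist":0,"jaw":1},{"delta_pos":[0,0,-0.14],"twist":0,"jaw":1}]'
python3 -m crank '[{"delta_pos":[0,0,-0.14],"twist":0,"jaw":1},{"delta_pos":[0,0,-0.14],"twist":0,"jaw":1},{"delta_pos":[0,0,-0.14],"twist":0,"jaw":1},{"delta_pos":[0,0,-0.1],"twist":0,"jaw":1},{"delta_pos":[0,0,-0.03],"twist":0,"jaw":1}]'
python3 -m crank '[{"delta_pos":[0,0,0],"twist":0,"jaw":1},{"delta_pos":[0,0,0],"twist":0,"jaw":1}]'
```

```text
clock: 6.42
tool_pos: [0.5379, -0.0925, 0.213]
tcp_rot: [-0.499, -0.501, 0.501, -0.498]
wrist_force: [1.5, 0.5, -2.7]
grip_width: 0.0573
clock: 7.05
tool_pos: [0.5218, 0.1862, 0.2129]
tcp_rot: [-0.498, -0.501, 0.502, -0.499]
wrist_force: [1.6, 0.4, -3.9]
grip_width: 0.0573
clock: 7.68
tool_pos: [0.5211, 0.4089, 0.2126]
tcp_rot: [0.497, 0.502, -0.5, 0.5]
wrist_force: [-1.0, -0.9, -3.7]
grip_width: 0.0577
clock: 7.92
tool_pos: [0.5252, 0.4029, 0.2145]
tcp_rot: [-0.499, -0.499, 0.502, -0.5]
wrist_force: [0.5, 0.1, -3.7]
grip_width: 0.0575
```

```bash
python3 -m crank '[{"delta_pos":[0.1,0,-0.01],"twist":0,"jaw":1},{"delta_pos":[0.1,0,0],"twist":0,"jaw":1},{"delta_pos":[0.035,0,0],"twist":0,"jaw":1},{"delta_pos":[0.02,0,0],"twist":0,"jaw":1},{"delta_pos":[0.01,0,0],"twist":0,"jaw":1}]'
python3 -m crank '[{"delta_pos":[0.005,0,0],"twist":0,"jaw":1},{"delta_pos":[0.005,0,0],"twist":0,"jaw":1},{"delta_pos":[0,0,0],"twist":0,"jaw":1}]'
```

```text
clock: 8.55
tool_pos: [0.5256, 0.4104, 0.1113]
tcp_rot: [0.501, 0.5, -0.499, 0.5]
wrist_force: [1.5, 0.2, -3.1]
grip_width: 0.0572
clock: 8.93
tool_pos: [0.5254, 0.4108, 0.1073]
tcp_rot: [0.501, 0.5, -0.499, 0.5]
wrist_force: [0.7, -0.1, -1.7]
grip_width: 0.0568
```

```bash
python3 -m crank '[{"delta_pos":[0.005,0,0],"twist":0,"jaw":1},{"delta_pos":[0.003,0,0],"twist":0,"jaw":1},{"delta_pos":[0,0,0],"twist":0,"jaw":1},{"delta_pos":[0,0,0],"twist":0,"jaw":-0.2},{"delta_pos":[0,0,0],"twist":0,"jaw":-0.8}]'
python3 -m crank '[{"delta_pos":[-0.02,0,0],"twist":0,"jaw":-1},{"delta_pos":[-0.08,0,0],"twist":0,"jaw":-1},{"delta_pos":[-0.14,0,0],"twist":0,"jaw":-1},{"delta_pos":[-0.1,-0.08,0.08],"twist":0,"jaw":-1},{"delta_pos":[0,-0.08,0.12],"twist":0,"jaw":-1}]'
python3 -m crank '[{"delta_pos":[0,-0.06,0.14],"twist":0,"jaw":-1},{"delta_pos":[0,0,0.14],"twist":0,"jaw":-1},{"delta_pos":[0,0,0.1],"twist":0,"jaw":-1},{"delta_pos":[0,0,0],"twist":0,"jaw":-0.3},{"delta_pos":[0,0,0],"twist":0,"jaw":-0.3}]'
cat > dial.py <<'E'
from h import *
import sys
for k in range(2):
    im=read_camera("top")
c=calibration("top")
cv2.imwrite("pics/top_%s.png"%sys.argv[1],im)
ctr=np.array(cast(c,189.5,146.3,.08))
# unwrap by casting: sample darkness along rays in the dial plane; angle from scale +y, clockwise
yaw=np.radians(-3.6);g=cv2.cvtColor(im,cv2.COLOR_BGR2GRAY).astype(np.float32)
A=np.arange(-.1,3.3,.02);S=[]
for a in A:
    th=yaw+np.pi/2-a;v=[]
    for r in np.linspace(.016,.036,14):
        u=proj(c,ctr+r*np.array([np.cos(th),np.sin(th),0]));v.append(cv2.getRectSubPix(g,(1,1),tuple(map(float,u)))[0,0])
    S.append(np.mean(v))
S=np.array(S);i=np.argsort(S)[:6]
w=np.clip(S.min()+25-S,0,None);print("needle",A[i].round(2),S[i].round(0),"median",np.median(S),"mean",(w*A).sum()/w.sum(),"kg",(w*A).sum()/w.sum()/2.5)
s=read_state();print(s["tool_pos"],s["wrist_force"],s["clock"])
cw=calibration("wrist");w=read_camera("wrist");cv2.imwrite("pics/wr_%s.png"%sys.argv[1],w)
np.savez("pics/wr_%s.npz"%sys.argv[1],R=cw["R"],t=cw["t"],camera_matrix=cw["camera_matrix"])
cv2.imwrite("pics/v_%s.png"%sys.argv[1],np.hstack([cv2.resize(im[120:270,125:245],(320,400)),cv2.resize(w,(480,300)) if 0 else np.vstack([cv2.resize(w,(480,300)),np.zeros((100,480,3),np.uint8)])]))
E
python3 dial.py a
```

```text
clock: 9.55
tool_pos: [0.5237, 0.4101, 0.1028]
tcp_rot: [-0.499, -0.5, 0.5, -0.5]
wrist_force: [0.4, -1.0, -0.4]
grip_width: 0.0736
clock: 10.18
tool_pos: [0.4609, 0.3337, 0.2442]
tcp_rot: [0.503, 0.501, -0.496, 0.501]
wrist_force: [0.9, 1.2, 0.7]
grip_width: 0.0855
clock: 10.8
tool_pos: [0.4361, 0.179, 0.2393]
tcp_rot: [0.5, 0.5, -0.5, 0.5]
wrist_force: [0.3, 0.4, -0.0]
grip_width: 0.0556
needle [0.88 0.86 0.9  0.84 0.92 0.82] [145. 146. 150. 150. 158. 160.] median 235.81053 mean 0.8709654780459427 kg 0.3483861912183771
[0.43615107 0.17993359 0.23916084] [ 0.80955405 -0.2924096  -0.00506939] 10.9
```

View pics/v_a.png

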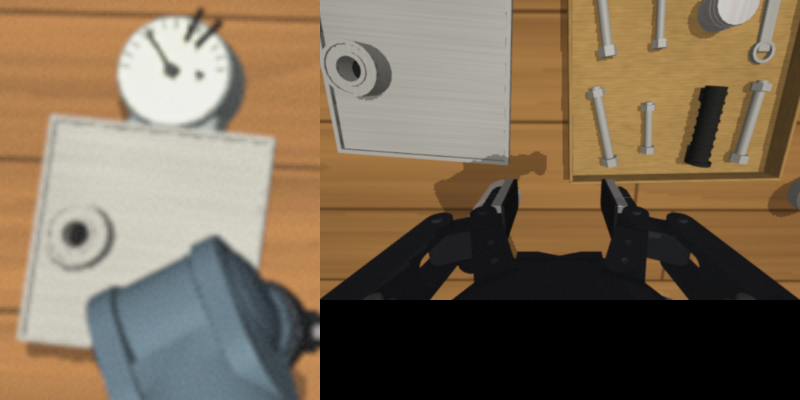

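The top view shows the needle at about 0.87 rad, so roughly 0.35 kg, and the bearing lying in the pan. The wrist view shows the near-left long bolt from about (368,123) to (387,213) in full-size pixels. Two long bolts should give about 0.83 kg.

```bash
cat > bolts.py <<'E'
from h import *
import sys
n=sys.argv[1];im=cv2.imread(f"pics/wr_{n}.png");c=dict(np.load(f"pics/wr_{n}.npz"))
h=cv2.cvtColor(im,cv2.COLOR_BGR2HSV);m=((h[...,1]<70)&(h[...,2]>100)).astype(np.uint8)*255
for ct in cv2.findContours(m,cv2.RETR_EXTERNAL,cv2.CHAIN_APPROX_NONE)[0]:
    if cv2.contourArea(ct)<150: continue
    P=np.array([cast(c,*p[0],.016)[:2] for p in ct],np.float32);r=cv2.minAreaRect(P)
    if max(r[1])>.2 or max(r[1])<.05: continue
    B=cv2.boxPoints(r);e=[B[1]-B[0],B[2]-B[1]];e=max(e,key=np.linalg.norm);e=e if e[0]>0 else -e
    print("ctr",np.round(r[0],3),"size",np.round(r[1],3),"yaw",np.degrees(np.arctan2(e[1],e[0])).round(1))
E
python3 bolts.py a; python3 - <<'E'
from h import *
im=cv2.imread("pics/top0.png");c=calibration("top")
E
```

```text
ctr [0.329 0.3  ] size [0.013 0.078] yaw -45.5
ctr [0.44  0.044] size [0.083 0.02 ] yaw 5.7
ctr [0.439 0.112] size [0.13  0.025] yaw 14.3
ctr [ 0.448 -0.112] size [0.029 0.129] yaw -4.3
ctr [ 0.574 -0.107] size [0.031 0.079] yaw -0.4
ctr [ 0.598 -0.058] size [0.031 0.056] yaw -89.8
ctr [0.584 0.042] size [0.059 0.02 ] yaw 3.7
ctr [0.578 0.117] size [0.072 0.025] yaw 9.7
```

```bash
python3 -m crank '[{"delta_pos":[0,0.008,0.13],"twist":0,"jaw":-0.3},{"delta_pos":[0,0,0.04],"twist":-0.12,"jaw":-0.3},{"delta_pos":[0.1,0,0],"twist":-0.12,"jaw":-0.3},{"delta_pos":[0.15,0,0],"twist":0,"jaw":-0.3},{"delta_pos":[0.12,0,0],"twist":0,"jaw":-0.3}]'
python3 -m crank '[{"delta_pos":[0,0,0],"twist":0,"jaw":-0.3},{"delta_pos":[0,0,0],"twist":0,"jaw":-0.3}]'
```

```text
clock: 11.58
tool_pos: [0.4394, 0.1114, 0.0892]
tcp_rot: [0.433, 0.559, -0.433, 0.559]
wrist_force: [0.2, -0.2, -0.0]
grip_width: 0.0555
clock: 11.82
tool_pos: [0.441, 0.1115, 0.0922]
tcp_rot: [0.434, 0.559, -0.432, 0.559]
wrist_force: [0.3, -0.0, 0.9]
grip_width: 0.0557
```

```bash
python3 -m crank '[{"delta_pos":[0.09,0,0],"twist":0,"jaw":-0.3},{"delta_pos":[0.05,0,0],"twist":0,"jaw":-0.3},{"delta_pos":[0.012,0,0],"twist":0,"jaw":-0.3},{"delta_pos":[0,0,0],"twist":0,"jaw":-0.3}]'
python3 -m crank '[{"delta_pos":[0,0,0],"twist":0,"jaw":0.3},{"delta_pos":[0,0,0],"twist":0,"jaw":1},{"delta_pos":[0,0,0],"twist":0,"jaw":1},{"delta_pos":[0,0,0],"twist":0,"jaw":1}]' 60
```

```text
clock: 12.32
tool_pos: [0.4414, 0.1108, 0.0317]
tcp_rot: [0.434, 0.558, -0.432, 0.56]
wrist_force: [-1.8, 0.5, 0.4]
grip_width: 0.0554
clock: 12.82
tool_pos: [0.4404, 0.1106, 0.0311]
tcp_rot: [0.434, 0.558, -0.433, 0.559]
wrist_force: [-0.4, -0.4, 5.4]
grip_width: 0.0118
```

```bash
python3 -m crank '[{"delta_pos":[-0.05,0,0],"twist":0,"jaw":1},{"delta_pos":[-0.14,0,0],"twist":0,"jaw":1},{"delta_pos":[-0.14,0,0],"twist":0,"jaw":1},{"delta_pos":[-0.12,0,0],"twist":0.12,"jaw":1},{"delta_pos":[0,0,0],"twist":0.12,"jaw":1}]'
python3 -m crank '[{"delta_pos":[0,0.05,-0.13],"twist":0,"jaw":1},{"delta_pos":[0,0.05,-0.14],"twist":0,"jaw":1},{"delta_pos":[0,0.05,-0.14],"twist":0,"jaw":1},{"delta_pos":[0,0.04,-0.14],"twist":0,"jaw":1},{"delta_pos":[0,0,0],"twist":0,"jaw":1}]'
python3 -m crank '[{"delta_pos":[0,0,0],"twist":0,"jaw":1}]'
```

```text
clock: 13.45
tool_pos: [0.4426, 0.1111, 0.2146]
tcp_rot: [0.504, 0.497, -0.498, 0.501]
wrist_force: [0.5, -0.9, -2.9]
grip_width: 0.0111
clock: 14.08
tool_pos: [0.5135, 0.337, 0.2093]
tcp_rot: [0.499, 0.504, -0.497, 0.5]
wrist_force: [0.2, -0.0, -2.6]
grip_width: 0.012
clock: 14.2
tool_pos: [0.5148, 0.3294, 0.2088]
tcp_rot: [-0.499, -0.5, 0.501, -0.5]
wrist_force: [-0.2, -1.1, -1.5]
grip_width: 0.0117
```

```bash
python3 -m crank '[{"delta_pos":[0.1,0,-0.01],"twist":0,"jaw":1},{"delta_pos":[0.1,0,0],"twist":0,"jaw":1},{"delta_pos":[0.05,0,0],"twist":0,"jaw":1},{"delta_pos":[0.015,0,0],"twist":0,"jaw":1},{"delta_pos":[0.005,0,0],"twist":0,"jaw":1}]'
python3 -m crank '[{"delta_pos":[0.005,0,0],"twist":0,"jaw":1},{"delta_pos":[0.003,0,0],"twist":0,"jaw":1},{"delta_pos":[0,0,0],"twist":0,"jaw":1}]'
```

```text
clock: 14.82
tool_pos: [0.5165, 0.3342, 0.103]
tcp_rot: [0.501, 0.5, -0.5, 0.5]
wrist_force: [-0.0, 0.4, -2.2]
grip_width: 0.0116
clock: 15.2
tool_pos: [0.5163, 0.3347, 0.0997]
tcp_rot: [0.501, 0.5, -0.499, 0.5]
wrist_force: [0.5, 1.4, -1.2]
grip_width: 0.0112
```

```bash
python3 -m crank '[{"delta_pos":[0.005,0,0],"twist":0,"jaw":1},{"delta_pos":[0.002,0,0],"twist":0,"jaw":1},{"delta_pos":[0,0,0],"twist":0,"jaw":0.5},{"delta_pos":[0,0,0],"twist":0,"jaw":0.3},{"delta_pos":[0,0,0],"twist":0,"jaw":0.3}]'
python3 -m crank '[{"delta_pos":[-0.03,0,0],"twist":0,"jaw":0.3},{"delta_pos":[-0.1,0,0],"twist":0,"jaw":0.3},{"delta_pos":[-0.14,0,0],"twist":0,"jaw":-0.3},{"delta_pos":[-0.06,0,0.1],"twist":0,"jaw":-0.3},{"delta_pos":[0,0,0.14],"twist":0,"jaw":-0.3}]'
python3 -m crank '[{"delta_pos":[0,0,0.14],"twist":0,"jaw":-0.3},{"delta_pos":[0,0,0.1],"twist":0,"jaw":-0.3},{"delta_pos":[0,0,0.07],"twist":0,"jaw":-0.3},{"delta_pos":[0,0,0],"twist":0,"jaw":-0.3},{"delta_pos":[0,0,0],"twist":0,"jaw":-0.3}]'
python3 dial.py b; python3 bolts.py b
```

```text
clock: 15.82
tool_pos: [0.5156, 0.3341, 0.0961]
tcp_rot: [-0.5, -0.5, 0.5, -0.5]
wrist_force: [0.1, -0.0, -0.1]
grip_width: 0.0303
clock: 16.45
tool_pos: [0.5172, 0.241, 0.2329]
tcp_rot: [0.502, 0.5, -0.496, 0.502]
wrist_force: [0.8, -1.4, -0.1]
grip_width: 0.0557
clock: 17.08
tool_pos: [0.5157, 0.1156, 0.2288]
tcp_rot: [0.5, 0.5, -0.499, 0.5]
wrist_force: [-0.5, 0.2, 0.0]
grip_width: 0.0554
needle [1.48 1.46 1.5  1.44 1.42 1.4 ] [145. 148. 150. 151. 154. 157.] median 237.01251 mean 1.4573461922389856 kg 0.5829384768955943
[0.51555805 0.11631909 0.22852926] [-0.36081398  1.17986506  0.25740426] 17.175
ctr [0.23  0.307] size [0.038 0.118] yaw -38.4
ctr [ 0.321 -0.268] size [0.093 0.061] yaw 43.7
ctr [ 0.446 -0.111] size [0.027 0.131] yaw -4.4
ctr [ 0.605 -0.049] size [0.055 0.063] yaw -89.8
ctr [0.594 0.043] size [0.081 0.02 ] yaw 4.3
ctr [ 0.6   -0.108] size [0.126 0.037] yaw 1.3
ctr [0.605 0.122] size [0.128 0.025] yaw 10.2
```

View pics/v_b.png

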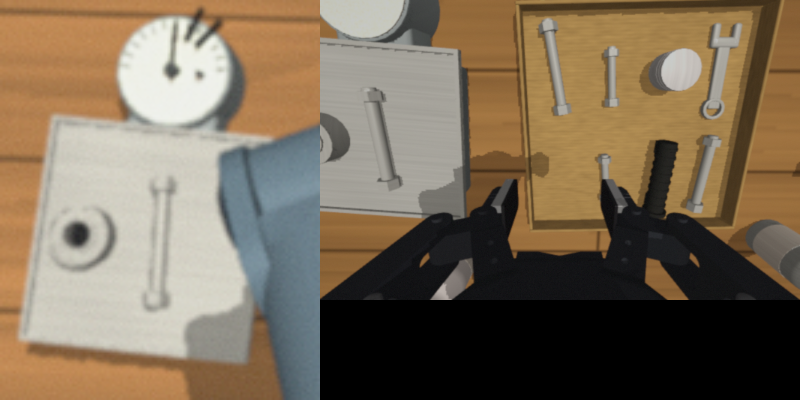

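The needle now reads 1.46 rad (0.58 kg), so one more long bolt gives about 0.82 kg. I'll take the far-left one at (0.605, 0.122), yaw 10°.

```bash
python3 -m crank '[{"delta_pos":[0,0.12,-0.015],"twist":0,"jaw":-0.3},{"delta_pos":[0,0.104,0],"twist":0,"jaw":-0.3},{"delta_pos":[0.1,0,0],"twist":-0.17,"jaw":-0.3},{"delta_pos":[0.14,0,0],"twist":0,"jaw":-0.3},{"delta_pos":[0.09,0,0],"twist":0,"jaw":-0.3}]'
python3 -m crank '[{"delta_pos":[0,0,0],"twist":0,"jaw":-0.3},{"delta_pos":[0,0,0],"twist":0,"jaw":-0.3}]'
```

```text
clock: 17.85
tool_pos: [0.6037, 0.1213, 0.0931]
tcp_rot: [0.452, 0.544, -0.454, 0.542]
wrist_force: [0.3, 0.7, -0.1]
grip_width: 0.0554
clock: 18.1
tool_pos: [0.6064, 0.1215, 0.0976]
tcp_rot: [0.454, 0.542, -0.452, 0.543]
wrist_force: [0.3, -0.3, 0.7]
grip_width: 0.0556
```

```bash
python3 -m crank '[{"delta_pos":[0.1,0,0],"twist":0,"jaw":-0.3},{"delta_pos":[0.05,0,0],"twist":0,"jaw":-0.3},{"delta_pos":[0.016,0,0],"twist":0,"jaw":-0.3},{"delta_pos":[0,0,0],"twist":0,"jaw":-0.3}]'
python3 -m crank '[{"delta_pos":[0,0,0],"twist":0,"jaw":0.3},{"delta_pos":[0,0,0],"twist":0,"jaw":1},{"delta_pos":[0,0,0],"twist":0,"jaw":1},{"delta_pos":[0,0,0],"twist":0,"jaw":1}]' 60
python3 -m crank '[{"delta_pos":[-0.05,0,0],"twist":0,"jaw":1},{"delta_pos":[-0.14,0,0],"twist":0,"jaw":1},{"delta_pos":[-0.14,0,0],"twist":0,"jaw":1},{"delta_pos":[-0.12,0,0],"twist":0.17,"jaw":1},{"delta_pos":[0,0,0],"twist":0,"jaw":1}]'
```

```text
clock: 18.6
tool_pos: [0.6058, 0.1204, 0.0304]
tcp_rot: [0.454, 0.542, -0.453, 0.543]
wrist_force: [0.5, 0.3, 1.0]
grip_width: 0.0558
clock: 19.1
tool_pos: [0.6061, 0.1208, 0.0309]
tcp_rot: [0.454, 0.542, -0.453, 0.543]
wrist_force: [-0.4, -0.5, 5.5]
grip_width: 0.0118
clock: 19.73
tool_pos: [0.6086, 0.121, 0.2159]
tcp_rot: [0.503, 0.498, -0.497, 0.502]
wrist_force: [1.0, -0.0, -2.0]
grip_width: 0.0115
```

```bash
python3 -m crank '[{"delta_pos":[0,-0.06,-0.1],"twist":0,"jaw":1},{"delta_pos":[0,-0.06,-0.1],"twist":0,"jaw":1},{"delta_pos":[0,-0.06,-0.1],"twist":0,"jaw":1},{"delta_pos":[0,-0.058,-0.105],"twist":0,"jaw":1},{"delta_pos":[0,0,0],"twist":0,"jaw":1}]'
python3 -m crank '[{"delta_pos":[0.1,0,0],"twist":0,"jaw":1},{"delta_pos":[0.1,0,0],"twist":0,"jaw":1},{"delta_pos":[0.05,0,0],"twist":0,"jaw":1},{"delta_pos":[0.015,0,0],"twist":0,"jaw":1},{"delta_pos":[0.005,0,0],"twist":0,"jaw":1}]'
```

```text
clock: 20.35
tool_pos: [0.5045, 0.2876, 0.2082]
tcp_rot: [0.496, 0.505, -0.498, 0.501]
wrist_force: [0.5, 0.8, -3.0]
grip_width: 0.0113
clock: 20.98
tool_pos: [0.5107, 0.2824, 0.1022]
tcp_rot: [0.5, 0.5, -0.5, 0.5]
wrist_force: [-0.4, 0.4, -1.9]
grip_width: 0.0112
```

```bash
python3 -m crank '[{"delta_pos":[0.009,0,0],"twist":0,"jaw":1},{"delta_pos":[0.005,0,0],"twist":0,"jaw":1},{"delta_pos":[0,0,0],"twist":0,"jaw":1}]'
python3 -m crank '[{"delta_pos":[0.005,0,0],"twist":0,"jaw":1},{"delta_pos":[0,0,0],"twist":0,"jaw":1}]'
```

```text
clock: 21.35
tool_pos: [0.5103, 0.2824, 0.0965]
tcp_rot: [0.5, 0.5, -0.5, 0.5]
wrist_force: [0.1, -0.2, -2.0]
grip_width: 0.0117
clock: 21.6
tool_pos: [0.5104, 0.2824, 0.0944]
tcp_rot: [0.5, 0.5, -0.5, 0.5]
wrist_force: [0.2, 0.2, -0.9]
grip_width: 0.0116
```

```bash
python3 -m crank '[{"delta_pos":[0.004,0,0],"twist":0,"jaw":1},{"delta_pos":[0,0,0],"twist":0,"jaw":1},{"delta_pos":[0,0,0],"twist":0,"jaw":0.5},{"delta_pos":[0,0,0],"twist":0,"jaw":0.3},{"delta_pos":[0,0,0],"twist":0,"jaw":0.3}]'
python3 -m crank '[{"delta_pos":[-0.03,0,0],"twist":0,"jaw":0.3},{"delta_pos":[-0.1,0,0],"twist":0,"jaw":0.3},{"delta_pos":[-0.14,0,0],"twist":0,"jaw":-0.3},{"delta_pos":[-0.06,0,0.1],"twist":0,"jaw":-0.3},{"delta_pos":[0,0,0.14],"twist":0,"jaw":-0.3}]'
python3 -m crank '[{"delta_pos":[0,0,0.14],"twist":0,"jaw":-0.3},{"delta_pos":[0,0,0.14],"twist":0,"jaw":-0.3},{"delta_pos":[0,0,0.14],"twist":0,"jaw":-0.3},{"delta_pos":[0,0,0.14],"twist":0,"jaw":-0.3},{"delta_pos":[0,0,0],"twist":0,"jaw":-0.3}]'
python3 -m crank '[{"delta_pos":[0,0,0],"twist":0,"jaw":-0.3},{"delta_pos":[0,0,0],"twist":0,"jaw":-0.3},{"delta_pos":[0,0,0],"twist":0,"jaw":-0.3},{"delta_pos":[0,0,0],"twist":0,"jaw":-0.3}]'
python3 dial.py c
python3 - <<'E'
import cv2,numpy as np
t=cv2.imread("pics/top_c.png");cv2.imwrite("pics/fin.png",np.hstack([cv2.resize(t[115:275,120:250],(400,492)),np.vstack([cv2.resize(t[115:185,150:220],(400,400)),np.zeros((92,400,3),np.uint8)])]))
E
```

```text
clock: 22.22
tool_pos: [0.5101, 0.2823, 0.0925]
tcp_rot: [0.5, 0.5, -0.5, 0.5]
wrist_force: [0.2, 0.8, 1.1]
grip_width: 0.0297
clock: 22.85
tool_pos: [0.512, 0.1887, 0.2292]
tcp_rot: [0.502, 0.5, -0.496, 0.502]
wrist_force: [1.1, -1.1, -1.1]
grip_width: 0.0557
clock: 23.48
tool_pos: [0.5098, -0.0445, 0.2253]
tcp_rot: [-0.502, -0.496, 0.503, -0.498]
wrist_force: [-0.3, 0.7, 0.3]
grip_width: 0.0554
clock: 23.98
tool_pos: [0.5101, -0.0368, 0.2245]
tcp_rot: [0.5, 0.501, -0.499, 0.5]
wrist_force: [0.3, -0.7, 0.7]
grip_width: 0.0552
needle [2.1  2.08 2.12 2.06 2.14 2.04] [120. 121. 122. 124. 127. 131.] median 237.9841 mean 2.0940801145773613 kg 0.8376320458309445
[ 0.5100716  -0.03729508  0.2244236 ] [ 0.91116712 -0.74831403 -0.61290402] 24.075
```

View pics/fin.png

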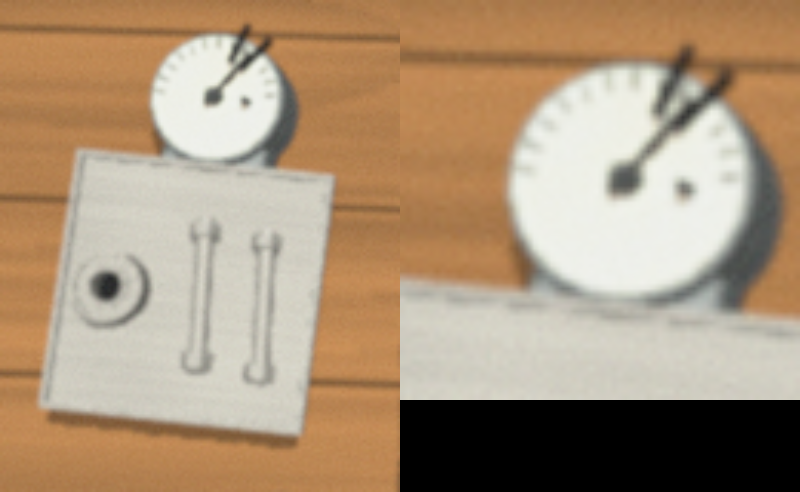

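The needle points up-right near the second tab, from (625,180) towards (685,120). That is too close to judge by eye, so I'll measure the needle using only short radii, plus the tabs, and take the zero from the first picture.

```bash
cat > ang.py <<'E'
from h import *
c=calibration("top");yaw=np.radians(-3.6)
def prof(f,r0,r1,hub):
    g=cv2.GaussianBlur(cv2.cvtColor(cv2.imread(f),cv2.COLOR_BGR2GRAY),(0,0),.5).astype(np.float32)
    A=np.arange(-.3,2.9,.01);S=[]
    ctr=np.array(cast(c,*hub,.08))
    for a in A:
        th=yaw+np.pi/2-a
        S.append(np.mean([cv2.getRectSubPix(g,(1,1),tuple(map(float,proj(c,ctr+r*np.array([np.cos(th),np.sin(th),0])))))[0,0] for r in np.linspace(r0,r1,10)]))
    return A,np.array(S)
def hubof(f):
    g=255-cv2.cvtColor(cv2.imread(f),cv2.COLOR_BGR2GRAY)[138:156,181:199].astype(float)
    g[g<90]=0;k=cv2.erode(g.astype(np.uint8),np.ones((3,3)))
    m=cv2.moments((k>60).astype(np.uint8));return 181+m["m10"]/m["m00"],138+m["m01"]/m["m00"]
for f in("top0","top_a","top_b","top_c"):
    p=f"pics/{f}.png";h=hubof(p);o=[]
    for r in((.012,.022),(.016,.028),(.026,.036),(.046,.054)):
        A,S=prof(p,*r,(189.3,146.6));w=np.clip(S.min()+30-S,0,None);o.append((round((w*A).sum()/w.sum(),3),int(S.min())))
    print(f,np.round(h,1),o)
A,S=prof("pics/top0.png",.042,.052,(189.3,146.6))
print([(round(A[i],2),int(S[i])) for i in range(1,len(A)-1) if S[i]<150 and S[i]<S[i-1] and S[i]<=S[i+1]])
E
python3 ang.py
```

```text
top0 [188.8 146. ] [(np.float64(0.134), 140), (np.float64(0.111), 140), (np.float64(0.068), 134), (np.float64(1.974), 89)]
top_a [188.8 145.8] [(np.float64(0.891), 149), (np.float64(0.903), 155), (np.float64(0.904), 153), (np.float64(1.976), 91)]
top_b [188.8 145.8] [(np.float64(1.434), 152), (np.float64(1.456), 157), (np.float64(1.483), 144), (np.float64(1.972), 90)]
top_c [188.9 145.9] [(np.float64(2.025), 143), (np.float64(2.06), 136), (np.float64(2.107), 120), (np.float64(2.016), 91)]
[(np.float64(0.06), 148), (np.float64(1.86), 90), (np.float64(2.2), 100)]
```

```bash
sed -i 's/(189.3,146.6)/(188.9,145.9)/g' ang.py; python3 ang.py
```

```text
top0 [188.8 146. ] [(np.float64(0.039), 138), (np.float64(0.031), 137), (np.float64(0.011), 132), (np.float64(2.013), 87)]
top_a [188.8 145.8] [(np.float64(0.892), 153), (np.float64(0.902), 156), (np.float64(0.899), 151), (np.float64(2.014), 90)]
top_b [188.8 145.8] [(np.float64(1.504), 153), (np.float64(1.51), 158), (np.float64(1.525), 141), (np.float64(2.01), 88)]
top_c [188.9 145.9] [(np.float64(2.142), 140), (np.float64(2.151), 133), (np.float64(2.177), 115), (np.float64(2.049), 89)]
[(np.float64(1.89), 88), (np.float64(2.24), 99)]
```

Zero-corrected, the needle is at about 2.12 rad and the tabs measure 1.89 and 2.24, so it is inside. I'll take one close wrist look over the dial to confirm.

```bash
python3 -m crank '[{"delta_pos":[0,0.04,-0.13],"twist":0,"jaw":-0.3},{"delta_pos":[0,0.04,-0.14],"twist":0,"jaw":-0.3},{"delta_pos":[0,0.04,-0.14],"twist":0,"jaw":-0.3},{"delta_pos":[0,0.04,-0.14],"twist":0,"jaw":-0.3},{"delta_pos":[0,0.02,-0.14],"twist":0,"jaw":-0.3}]'
python3 -m crank '[{"delta_pos":[0,0,-0.14],"twist":0,"jaw":-0.3},{"delta_pos":[0,0,-0.06],"twist":0,"jaw":-0.3},{"delta_pos":[0,0,0],"twist":0,"jaw":-0.3},{"delta_pos":[0,0,0],"twist":0,"jaw":-0.3}]'
python3 - <<'E'
from h import *
c=calibration("wrist");im=read_camera("wrist");u,v=map(int,proj(c,[.683,.335,.08]));print(u,v)
x0=max(0,min(640-200,u-100));y0=max(0,min(400-150,v-75))
cv2.imwrite("pics/d.png",cv2.resize(im[y0:y0+150,x0:x0+200],(800,600),interpolation=2))
t=read_camera("top");cv2.imwrite("pics/topz.png",t)
E
```

```text
clock: 24.75
tool_pos: [0.583, 0.2395, 0.2244]
tcp_rot: [0.5, 0.5, -0.5, 0.5]
wrist_force: [0.6, 0.8, 0.4]
grip_width: 0.0557
clock: 25.25
tool_pos: [0.5831, 0.3148, 0.2241]
tcp_rot: [-0.5, -0.498, 0.502, -0.5]
wrist_force: [0.9, -1.1, -0.3]
grip_width: 0.0557
292 72
```

View pics/d.png

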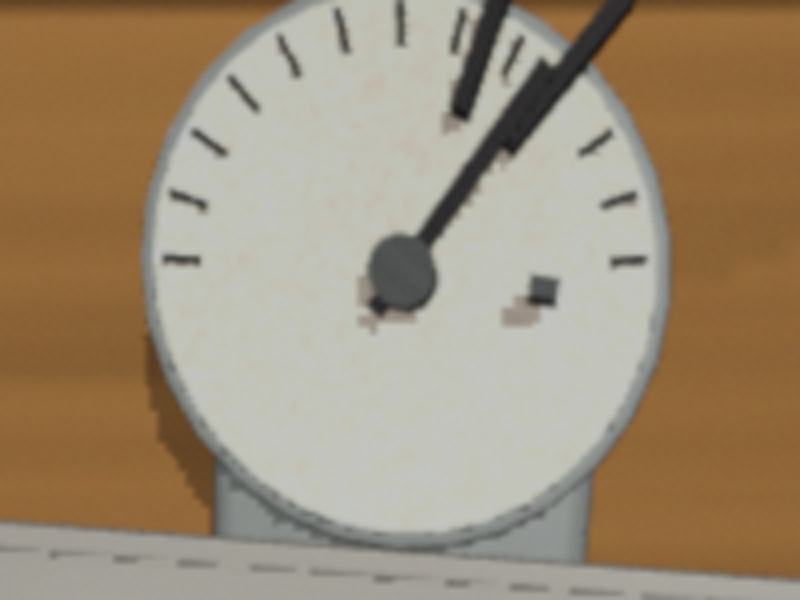

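The close view shows the needle at 35° right of up, from its hub at (402,270) to its tip at (545,65). The tab bases are at 20.5° and 42.5°, so the needle lies between them at about 2.10 rad.

```bash
python3 -c "
from station import *
print(finish_job())"
```

```text
the job is handed in; nothing more can be done
None
```

The order is made up at about 0.84 kg and handed in at about 25 s on the robot's clock; the hand-in gives no verdict. I pressed the lever until it met its stop. Then I set the bearing on the pan (about 0.35 kg) and added two long bolts one at a time, the two that lay on the tray's scale side.

**Needle:** my readings of the final position differed: 2.09 rad (the first was biased by the nearby tab), 2.12 after correcting for zero, and 2.10 from a close wrist-camera view. All lie between the tabs at 1.875 and 2.225 rad, nearer the upper one. At each weighing the needle was well short of the 3.2 rad end stop.

**Pan and gripper:** the last top view shows the bearing and both bolts lying in the pan. The gripper was clear of everything, 0.22 m above the table.

**Not checked:** I did not view the tray again after taking the second bolt, or the goods on the table at the end. In the wrist view after the first bolt, the spare bolts and the tray's other goods were still in place.

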